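# Take the tongs off the rail and hold up the red-capped cork

### The arm

A 7-joint arm with a two-finger parallel gripper is mounted at the origin on the work surface. World frame = base frame: x ahead of the robot, y to its left, z up, the work surface at z = 0. Lengths are in m, angles in rad, forces in N, time in s.
With the tool pointing down it reaches from about 0.425 to 0.825 m from the base axis. Payload 3.6 kg.
Tool frame: the origin (TCP) lies midway between the tips of the shut fingers; the grasp point (between the pads) lies 19 mm behind it; z points along the fingers, x is the direction in which the jaws open and shut, and the axes are right-handed (so a half turn about z gives the same grasp; the last joint's range is limited). The gripper opens to 85 mm and grips with 20 to 120 N. Pads are 22 mm wide; open, the fingers measure 114 mm over their backs; the gripper's body (76 mm by 85 mm) begins 54 mm behind the grasp point. The pads swing forward as they close: fully open they stand 13 mm farther back than shut.
Start: joints at [-1.304, 0.615, -0.013, 1.423, 0.008, 1.103, -0.04], TCP at [0.188, 0.622, 0.231] pointing down, gripper open.
Joint ranges: [-3.12, 3.12], [-0.3, 2.06], [-1.34, 1.32], [0.26, 2.42], [-1.36, 4.5], [0.01, 1.98], [-2.84, 2.84]. Speed limits (rad/s): [2.79, 2.79, 3.14, 3.14, 3.14, 3.14, 3.14].

### API

Orientations are given as a 3x3 rotation matrix whose columns are the frame's x, y, z axes.
In Python, from rig import * gives the robot as it stands.
- The arm moves only by the tool step_arm, never from a script. Its argument "motion" is a list of rows, each a list of 2 entries, a list of its own where there are three numbers: the shift along the tool's x, y, z in m, then the turn, a rotation vector about the tool's x, y, z in rad. In form: [[[x, y, z], [rx, ry, rz]], ...]. A call has 1 to 5 rows; each row shifts and turns the pose as measured when the row begins, along the tool's axes as they then stand; what a row does not reach is not made up. A row lasts 1/8 s, in which the tool goes at most 62.5 mm and 10.7 degrees, less where a joint would pass 70% of its speed; a pose out of reach is approached as far as the arm can. A call is refused whole if a number of a shift passes 0.0625 or a number of a turn 0.188, either way. A call with a gripper value outside its range is refused whole. "gripper" is the gripper's target within -1 to 1 (fully open at 1, half-way at 0, shut at -1), set as the call begins (left out, the last holds). The fingers move at their own pace and stop on an object; the grip force is fixed at half the most. Time passes only in rows, so rows that do not move let the fingers close. It gives the time, the measured TCP pose, the force and the opening at its end, in the units of the state.
- observe(): the state, without advancing time (a new reading comes with each control period).
- get_image(name): name is "scene" or "top"; returns the picture (400x640x3 uint8, red, green, blue); there is no depth.
- get_calibration(name): a dict with "fx", "fy", "cx", "cy" (pixels), "D" ([k1, k2, p1, p2, k3] as OpenCV has them; the pictures are not rectified), "position" and "attitude" of the camera in the world. Camera axes: x right, y down, z forward; pixel columns grow to the right and rows downward; lengths in m; the calibration is good to about 2 mm. A picture is of the moment at which its call begins. get_calibration takes no time and is no camera call.
- close_job(): hands the job in, once; it reports no verdict.
Trained networks look in the newest picture that a camera, given by its name, has taken for a name from the list of things; names that differ only in an ending like _2 or _b are one class to them, and where a whole thing is asked for, a point or a joint stands for the part that bears it (a point fixed in the world has none). Each returns a list of dicts, best first, with "confidence" (0 to 1); they miss things now and then, are a little off and sometimes report something else, mostly with a low value. They report only what shows in the picture. A call takes as long as a camera call. They do not tell look-alikes from the thing itself.
- silhouettes(label, camera): "mask" (400x640 bool, what is visible of it) and "bbox" ([left, top, right, bottom] in pixels, round what is visible of it).
The state is a dict: "time_s": time; "joints": joint angles; "qvel": joint speeds; "joint_efforts": joint torques, N m; "tool_pos": TCP position; "tcp_rot": TCP orientation; "contact_force": force on the tool from outside, world axes, zero at the start; "torque": the same for the moment, N m; "finger_gap": finger opening in m.
Only numpy, scipy, OpenCV 4.12 (cv2) and the standard library are available. Lean on these libraries where they do the work, as an engineer would, in place of code of your own. Each camera call takes 0.05 s, during which the arm holds its last target. There are 200 camera calls.

### The job

The open bottle of red infusion is waiting for its stopper, which must stay clean. Take the tongs by their black sleeves, lift them straight up off the hook past its spring catch, close their tips on the red cap of the cork stopper in the wooden block and lift it out about a hand's breadth; the gripper itself must never touch a stopper, and the other two stoppers, the bottle and the glass stay where they are. Finish while still holding: the tongs in the gripper, the red-capped stopper in the tongs, cap up and still in the air, touching nothing else.

Things in the scene. Friction and masses are not known exactly. Their poses are not given: they have to be found in the camera images.
- tongs: steel spring tongs hanging tips down, 110 g. Origin in the head, on the hinge line; z up, away from the tips; the arms open and close along y; x points back to the rail. Head 16 mm wide (y), 19 mm deep, from 6 mm below to 8 mm above the origin. Flat paddle tips, 18 mm wide (x), 24 mm high, end 150 mm below the origin. Black rubber grip sleeves, 16 mm wide, lie 15 to 73 mm below it: squeeze there along y
- tong_left: the tongs' arm on their +y side, with sleeve and paddle; origin on its hinge, 9 mm to +y of the tongs' origin, z up along the arm. Left free both arms spring open: 40 mm over the sleeves 38 mm below the hinge, 47 mm at 57 mm below it, 67 mm clear between the paddles. Shut: 22 mm over the sleeves, paddles meeting
- tong_right: the same arm on the -y side. Sprung open: closing takes some 5 N a side at first and 10 N when shut (40 mm below the hinge). If the gripper opens partly the arms follow the fingers and stay held; opened past the free width, the tongs drop. With 40 mm over the sleeves 57 mm below the hinge the paddles stand about 50 mm apart
- hanger: fixed tool rail: steel tube 25 mm thick, 260 mm long along own y, its axis 170 mm high and 62 mm to own +x, on two posts at own y -115 and +115 mm; a clamp amid it carries the hook; highest point 210 mm. Origin on the table under the hook's seat; z up; own -x is the open side towards the robot. The hanging tongs' axes are parallel to these, their origin 200 mm above this one
- hook_seat (a point): middle of the top of the hook's flat arm, 194 mm above the table: the arm, 8 mm square, runs along the rail's own x between the tongs' arms and carries their head. Its upturned tip, 14 mm towards the rail's own -x, rises 10 mm above the seat. The tongs come off upwards
- catch (a joint): sprung catch of the hook, rad: 0 at rest, growing to 0.4 as it is pushed back. Its 8 mm white roller rests over a 3 mm shoulder on the back of the tongs' head and reaches 10 mm above the tongs' origin. Raising the tongs pushes it back against its spring (about 3 N above the weight, and 3 N pushing the head away from the rail); after 18 mm of lift the head is past it
- block: fixed wooden block, 190 mm (own x) by 66 mm by 30 mm high, with three holes 22 mm wide and 26 mm deep in a row along own x at -60, 0 and +60 mm. The origin is the centre of its underside on the table; z up
- stopper_red: the stopper to take: T-shaped, a red wooden cap 32 mm in diameter and 15 mm high, and below it a cork shank 18 mm in diameter and 22 mm long which stands loosely in one of the block's holes. The origin is the centre of the cap's underside, level with the block's top (30 mm above the table); z up through the cap. 25 g
- stopper_plain: another such stopper, with a pale wooden cap; leave it in its hole. Same size and origin
- stopper_black: another such stopper, with a black cap; leave it in its hole. Same size and origin
- bottle_open: open bottle of red infusion standing on the table, 52 mm in diameter, 130 mm high; origin at the centre of its underside. Leave it alone
- glass: small tasting glass standing on the table, 42 mm in diameter, 48 mm high; origin at the centre of its underside. Leave it alone
Things that resemble listed ones, but are neither listed nor needed, are in the scene too. Leave any blue or purple look-alike of the stopper_red alone.

How it is judged:
On the way, in this order (a step that is already met when the one before it is completed fails the run):
1. the gripper has lifted the tongs off the hook, past the catch (distance between tongs and hook_seat above 0.05 m and contact force between the fingers and tongs above 1 N and contact force between tongs and hanger below 0.2 N), for 0.1 s.
2. both tips of the tongs, held in the gripper, are closed on the red-capped stopper (contact force between each of tong_left, tong_right and stopper_red above 0.5 N and contact force between the fingers and tongs above 1 N), for 0.2 s.
At the end, for the whole second after the job is handed in: The gripper holds both tong arms, both paddles hold the red stopper: cap up within 0.45 rad, cap underside over 90 mm high, under 30 mm/s; tongs (origin over 200 mm high) and stopper touch nothing else. Other stoppers in their holes (under 36 mm), bottle and glass within 15 mm (height (world z) of stopper_red above 0.09 m and angle between stopper_red's own z axis and vertical below 0.45 rad and contact force between each of tong_left, tong_right and stopper_red above 0.5 N and contact force between the fingers and tong_left above 1 N and contact force between the fingers and tong_right above 1 N and linear speed of stopper_red below 0.03 m/s and contact force between stopper_red and block below 0.05 N and contact force between stopper_red and hanger below 0.05 N and contact force between tongs and hanger below 0.1 N and contact force between tongs and block below 0.1 N and height (world z) of each of stopper_plain, stopper_black below 0.036 m and distance of each of bottle_open, glass from where it was at the start of the episode below 0.015 m and angle between each of bottle_open, glass's own z axis and vertical below 0.1 rad and height (world z) of tongs above 0.2 m and contact force between each of tongs, stopper_red and bottle_open below 0.1 N and contact force between each of tongs, stopper_red and glass below 0.1 N and contact force between each of tongs, stopper_red and stopper_plain below 0.1 N and contact force between each of tongs, stopper_red and stopper_black below 0.1 N); the arm keeps its last pose, push and grip.
It fails at once if the gripper or arm touches a stopper (contact force between any of the arm, the fingers and stopper_red above 0.3 N or contact force between any of the arm, the fingers and stopper_plain above 0.3 N or contact force between any of the arm, the fingers and stopper_black above 0.3 N).
It fails at once if another stopper, the bottle or the glass is moved by more than 20 mm (distance of any of stopper_plain, stopper_black, bottle_open, glass from where it was at the start of the episode above 0.02 m).
It also fails if it takes over 51 s, if anything falls off the work surface, if the arm or the gripper's body presses on something with over 40 N, if the wrist force passes 120 N, or if a joint passes its speed limit or range.

## Working session

There is one attempt and no reset: what is moved stays moved. The work goes in short steps, Python scripts to look and compute and a tool call to move; the robot and the scene stay as the last step left them, time stands still between calls to the robot, and variables do not carry over. Pictures are saved under pics/ and viewed, about 8 in all and at most 12, crops included, and the job is handed in when it is done.

Besides the shell and the picture viewer there is one more tool, called after ">>>" as name([rows], argument=value, ...), one row to a line, values as JSON. step_arm: Moves the arm, as the interface text tells. Its arguments: {"type":"object","properties":{"motion":{"type":"array","items":{"type":"array"}},"gripper":{"type":"number"}},"required":["motion"]}

```bash
mkdir -p pics; python3 - <<'E'
from rig import *
import cv2,numpy as np
for c in ("scene","top"):
    im=get_image(c); cv2.imwrite(f"pics/{c}0.png",im[:,:,::-1])
    k=get_calibration(c); print(c,k)
    for l in ("tongs","hanger","block","stopper_red","bottle_open","glass"):
        for s in silhouettes(l,c)[:4]:
            m=s["mask"]; ys,xs=np.nonzero(m); print(l,round(s["confidence"],2),[round(float(v)) for v in s["bbox"]],round(xs.mean(),1),round(ys.mean(),1),im[m].mean(0).round())
s=observe();print(s["time_s"],s["tcp_rot"],s["finger_gap"])
E
```

```text
scene {'fx': 412.3760329147925, 'fy': 412.3760329147925, 'cx': 320.5832215633669, 'cy': 197.55960983302865, 'D': array([-0.00666756,  0.        ,  0.        ,  0.        ,  0.        ]), 'position': array([ 1.23899819, -0.0316947 ,  0.68061212]), 'attitude': array([[ 0.01108215,  0.60350036, -0.79728571],
       [ 0.99972827, -0.02303985, -0.0035438 ],
       [-0.02050802, -0.79702979, -0.6035917 ]])}
tongs 0.83 [431, 160, 462, 221] 449.6 180.1 [69. 67. 60.]
hanger 0.56 [382, 163, 524, 277] 455.0 215.1 [69. 66. 59.]
hanger 0.32 [431, 158, 464, 218] 448.5 183.5 [66. 64. 58.]
block 0.78 [262, 220, 314, 290] 288.2 257.5 [121.  73.  30.]
stopper_red 0.71 [330, 223, 340, 244] 334.9 231.5 [ 18.  58. 109.]
stopper_red 0.71 [244, 220, 256, 233] 250.0 227.1 [ 25.  61. 109.]
stopper_red 0.63 [289, 224, 305, 232] 296.0 228.5 [135.   1.   0.]
stopper_red 0.53 [281, 201, 296, 220] 288.6 208.9 [74. 39. 90.]
bottle_open 0.68 [151, 202, 186, 259] 167.8 233.2 [75. 47. 41.]
glass 0.55 [366, 201, 382, 224] 373.0 212.6 [106. 111. 101.]
top {'fx': 371.56177186269736, 'fy': 371.56177186269736, 'cx': 322.0
[... 386 characters left out ...]
 94. 97.]
hanger 0.66 [148, 180, 265, 230] 206.9 201.0 [103. 103. 101.]
block 0.72 [322, 164, 354, 225] 335.5 194.8 [182. 118.  82.]
stopper_red 0.59 [187, 211, 222, 227] 200.1 220.6 [89. 90. 90.]
stopper_red 0.54 [294, 212, 303, 225] 300.6 216.9 [110. 141. 202.]
stopper_red 0.53 [340, 239, 349, 249] 343.5 244.1 [170. 100. 187.]
stopper_red 0.51 [370, 214, 380, 219] 373.0 217.5 [ 94. 131. 208.]
bottle_open 0.96 [420, 183, 448, 207] 434.2 194.2 [97. 82. 85.]
glass 0.62 [259, 233, 276, 246] 267.2 239.0 [151. 162. 176.]
0.7 [[ 2.89509243e-01  9.57175218e-01 -3.71969783e-05]
 [ 9.57175217e-01 -2.89509244e-01 -3.26975086e-05]
 [-4.20661140e-05 -2.61377949e-05 -9.99999999e-01]] 0.08555965215804569
```

```bash
python3 - <<'E'
import cv2
a=cv2.imread("pics/scene0.png");b=cv2.imread("pics/top0.png")
cv2.imwrite("pics/scene1.png",cv2.resize(a[140:310,140:540],(800,340),interpolation=cv2.INTER_CUBIC))
cv2.imwrite("pics/top1.png",cv2.resize(b[120:300,130:460],None,fx=2.4,fy=2.4,interpolation=cv2.INTER_CUBIC))
E
```

```text
(no output)
```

View pics/scene1.png

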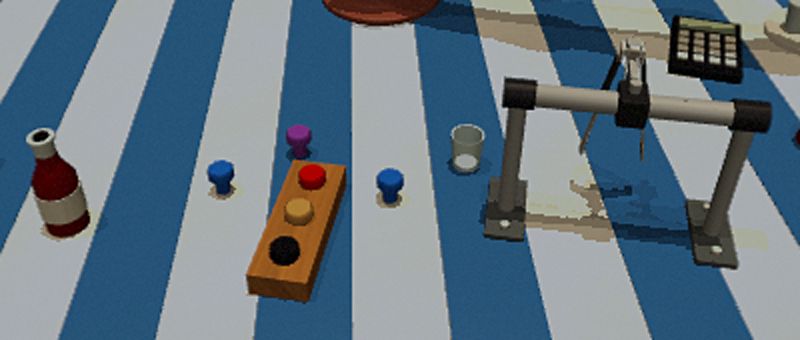

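View pics/top1.png

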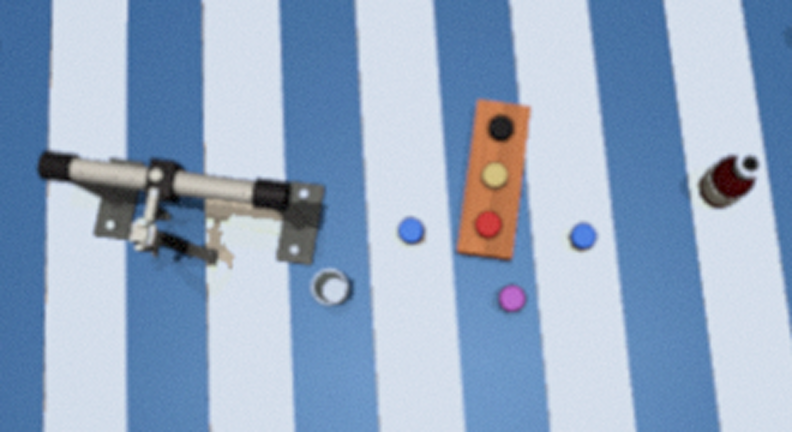

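The scene view shows the red cap at crop (312,176), i.e. full-image pixel (296,228), at the robot-near end of the block. The rail end caps are at (400,186) and (516,197), and the tongs head is at about (455,164). In the top view the red cap is at (333,213), the black cap at (338,173) and the tongs head at about (189,216).

```bash
cat >h.py <<'E'
import numpy as np,cv2
from rig import *
def ray(c,p):
    k=get_calibration(c);K=np.array([[k["fx"],0,k["cx"]],[0,k["fy"],k["cy"]],[0,0,1]])
    u=cv2.undistortPoints(np.array([[p]],float),K,k["D"])[0,0]
    return k["position"],np.array(k["attitude"])@np.r_[u,1]
def atz(c,p,z):
    o,d=ray(c,p);return o+d*(z-o[2])/d[2]
def tri(p,q):
    o1,d1=ray("scene",p);o2,d2=ray("top",q)
    t=np.linalg.lstsq(np.c_[d1,-d2],o2-o1,rcond=None)[0]
    a=o1+d1*t[0];b=o2+d2*t[1];return (a+b)/2,np.linalg.norm(a-b)
def proj(c,P):
    k=get_calibration(c);R=np.array(k["attitude"]).T;K=np.array([[k["fx"],0,k["cx"]],[0,k["fy"],k["cy"]],[0,0,1]])
    return cv2.projectPoints(np.atleast_2d(P).astype(float),cv2.Rodrigues(R)[0],-R@k["position"],K,k["D"])[0][:,0]
E
python3 - <<'E'
from h import *
np.set_printoptions(precision=4,suppress=True)
a=cv2.imread("pics/scene0.png").astype(int);b=cv2.imread("pics/top0.png").astype(int)
def red(im,box):
    x0,y0,x1,y1=box;s=im[y0:y1,x0:x1];m=(s[...,2]>100)&(s[...,1]<70 if im is a else s[...,1]<90)&(s[...,0]<90);ys,xs=np.nonzero(m);return (xs.mean()+x0,ys.mean()+y0),len(xs)
rs,n=red(a,(280,215,312,240));rt,m=red(b,(322,200,345,225));print(rs,n,rt,m)
print("red",atz("scene",rs,.041),atz("top",rt,.044),tri(rs,rt))
print("black",atz("scene",(282,265),.043),atz("top",(338.5,172.7),.045));print("plain",atz("scene",(289.5,245.5),.043),atz("top",(336.2,192.7),.045))
for p,q in (((400,186.5),(243,201)),((516,197.5),(153,189))): print("cap",tri(p,q),atz("scene",p,.17),atz("top",q,.17))
print("head",tri((456,164),(189,217)),atz("scene",(456,164),.2),atz("top",(189,217),.2))
print("glass",atz("top",(268,239.5),.03),"blue",atz("top",(301,216),.04),atz("top",(373,218.5),.04),"purple",atz("top",(343.5,244),.04),atz("scene",(289,207),.04))
def crop(im,x0,y0,x1,y1,f): return cv2.resize(im[y0:y1,x0:x1].astype(np.uint8),None,fx=f,fy=f,interpolation=cv2.INTER_CUBIC)
A=crop(a,390,150,530,230,5);B=crop(b,140,170,280,240,5);cv2.imwrite("pics/hang.png",np.vstack([A,B])[:,:,:])
print(A.shape,B.shape)
E
```

```text
(np.float64(295.5238095238095), np.float64(226.33333333333334)) 105 (np.float64(333.18918918918916), np.float64(213.36036036036035)) 111
red [ 0.5042 -0.0958  0.041 ] [ 0.5043 -0.0957  0.044 ] (array([ 0.5047, -0.0957,  0.0414]), np.float64(4.259912053523705e-05))
black [ 0.6296 -0.1196  0.043 ] [ 0.6216 -0.1208  0.045 ]
plain [ 0.5709 -0.1066  0.043 ] [ 0.563  -0.1092  0.045 ]
cap (array([0.5313, 0.1328, 0.1692]), np.float64(0.001902631734809565)) [0.5322 0.1335 0.17  ] [0.531  0.1317 0.17  ]
cap (array([0.58  , 0.3607, 0.1706]), np.float64(0.0011574918780994314)) [0.5794 0.3604 0.17  ] [0.5803 0.3616 0.17  ]
head (array([0.4949, 0.2574, 0.1992]), np.float64(0.001056433864455029)) [0.4963 0.2563 0.2   ] [0.4949 0.2577 0.2   ]
glass [0.4463 0.0935 0.03  ] blue [ 0.5045 -0.0044  0.04  ] [ 0.4815 -0.2067  0.04  ] purple [ 0.4164 -0.1173  0.04  ] [ 0.429 -0.115  0.04 ]
(400, 700, 3) (350, 700, 3)
```

View pics/hang.png

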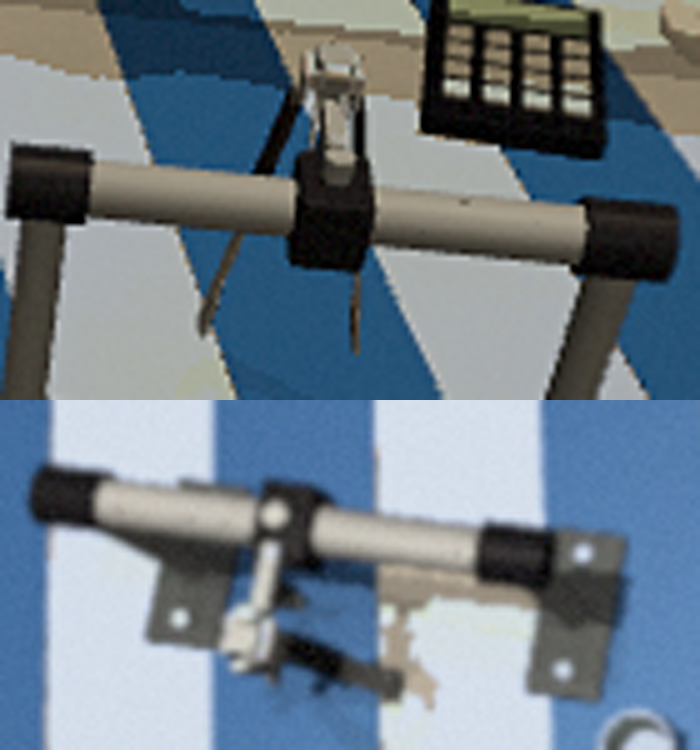

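Everything agrees to about 2 mm. The tongs are at about (0.495, 0.259, 0.2) with rail yaw ≈ -0.21, and the red stopper is at (0.504, -0.096). The block row is nearly parallel to the rail's x axis. My plan is a vertical approach with the jaws along the tongs' y axis.

```bash
cat >>h.py <<'E'
def plan(P,yaw=None,n=None):
    """rows to world TCP P, tool x at world yaw, tool down"""
    from scipy.spatial.transform import Rotation as Ro
    s=observe();R=np.array(s["tcp_rot"]);p=np.array(s["tool_pos"])
    yaw=np.arctan2(R[1,0],R[0,0]) if yaw is None else yaw
    c,q=np.cos(yaw),np.sin(yaw);T=np.array([[c,q,0],[q,-c,0],[0,0,-1.]])
    rv=Ro.from_matrix(R.T@T).as_rotvec();d=R.T@(np.array(P)-p);dT=T.T@(np.array(P)-p)
    print("t",round(s["time_s"],2),"p",p.round(4),"gap",round(s["finger_gap"],4),"F",np.round(s["contact_force"],1))
    print("turn",rv.round(3),"shift now",d.round(4),"shift after turn",dT.round(4),"len",np.linalg.norm(d).round(3))
E
python3 -c "
from h import *
plan([.495,.2586,.26],np.arctan2(.978,.209))"
```

```text
t 0.7 p [0.1882 0.6221 0.2313] gap 0.0856 F [-0.2  0.1  0. ]
turn [-0.     0.    -0.083] shift now [-0.2591  0.3989 -0.0287] shift after turn [-0.2914  0.376  -0.0287] len 0.477
```

>>> step_arm([
  [[0, 0, -0.03], [0, 0, -0.083]],
  [[-0.032, 0.042, 0], [0, 0, 0]],
  [[-0.032, 0.042, 0], [0, 0, 0]],
  [[-0.032, 0.042, 0], [0, 0, 0]],
  [[-0.032, 0.042, 0], [0, 0, 0]],
], gripper=1)

```text
time_s: 1.32
tool_pos: [0.3254, 0.4631, 0.2615]
tcp_rot: [[0.195, 0.981, -0.002], [0.981, -0.195, 0.004], [0.003, -0.002, -1.0]]
contact_force: [-0.3, 0.4, -0.4]
finger_gap: 0.0856
```

>>> step_arm([
  [[-0.032, 0.042, 0], [0, 0, 0]],
  [[-0.032, 0.042, 0], [0, 0, 0]],
  [[-0.032, 0.042, 0], [0, 0, 0]],
  [[-0.032, 0.042, 0], [0, 0, 0]],
])

```text
time_s: 1.82
tool_pos: [0.4697, 0.2996, 0.262]
tcp_rot: [[0.194, 0.981, 0.001], [0.981, -0.194, 0.006], [0.006, 0.0, -1.0]]
contact_force: [-0.2, 0.3, 0.5]
finger_gap: 0.0854
```

```bash
python3 -c "
from h import *
plan([.495,.2586,.26],np.arctan2(.978,.209))"
```

```text
t 1.82 p [0.4697 0.2996 0.262 ] gap 0.0854 F [-0.2  0.3  0.5]
turn [ 0.    -0.006  0.015] shift now [-0.0353  0.0328  0.0018] shift after turn [-0.0348  0.0333  0.002 ] len 0.048
```

>>> step_arm([
  [[-0.02, 0.018, 0], [0, -0.006, 0.015]],
  [[-0.0148, 0.015, 0], [0, 0, 0]],
  [[0, 0, 0], [0, 0, 0]],
])

```text
time_s: 2.2
tool_pos: [0.4997, 0.2513, 0.2624]
tcp_rot: [[0.221, 0.975, 0.003], [0.975, -0.221, -0.002], [-0.002, 0.003, -1.0]]
contact_force: [-0.7, -0.2, 0.4]
finger_gap: 0.0851
```

```bash
python3 - <<'E'
from h import *
plan([.495,.2586,.142],np.arctan2(.978,.209))
a=get_image("scene");b=get_image("top")
f=lambda im,x0,y0:cv2.resize(im[y0:y0+90,x0:x0+140],None,fx=4,fy=4,interpolation=cv2.INTER_CUBIC)[:,:,::-1]
cv2.imwrite("pics/above.png",np.hstack([f(a,390,110)[:,:],])); 
E
```

```text
t 2.2 p [0.4997 0.2513 0.2624] gap 0.0851 F [-0.7 -0.2  0.4]
turn [ 0.003  0.002 -0.013] shift now [ 0.0063 -0.0066  0.1204] shift after turn [ 0.0061 -0.0062  0.1204] len 0.121
```

View pics/above.png

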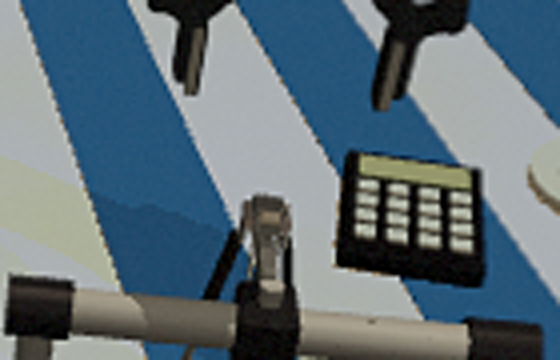

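The fingertips straddle the head, at about full-image (438,133) and (485,137) with the head at (457,161). Next I correct a few mm and descend.

>>> step_arm([
  [[0.006, -0.006, 0], [0.003, 0.002, -0.013]],
  [[0, 0, 0], [0, 0, 0]],
  [[0, 0, 0.03], [0, 0, 0]],
  [[0, 0, 0], [0, 0, 0]],
])

```text
time_s: 2.8
tool_pos: [0.4901, 0.2679, 0.2324]
tcp_rot: [[0.193, 0.981, -0.002], [0.981, -0.193, 0.006], [0.005, -0.003, -1.0]]
contact_force: [0.2, -0.6, -0.2]
finger_gap: 0.0857
```

```bash
python3 - <<'E'
from h import *
plan([.495,.2586,.142],np.arctan2(.978,.209))
E
```

```text
t 2.8 p [0.4901 0.2679 0.2324] gap 0.0857 F [ 0.2 -0.6 -0.2]
turn [-0.003 -0.005  0.016] shift now [-0.0087  0.0069  0.0903] shift after turn [-0.0081  0.0067  0.0904] len 0.091
```

>>> step_arm([
  [[-0.004, 0.003, 0], [-0.003, -0.005, 0.01]],
  [[0, 0, 0], [0, 0, 0]],
  [[0, 0, 0], [0, 0, 0]],
])

```text
time_s: 3.18
tool_pos: [0.4937, 0.2643, 0.2351]
tcp_rot: [[0.203, 0.979, 0.005], [0.979, -0.203, 0.002], [0.003, 0.004, -1.0]]
contact_force: [-0.3, 0.1, 0.0]
finger_gap: 0.0853
```

>>> step_arm([
  [[0, 0, 0], [0, 0, 0]],
])

```text
time_s: 3.3
tool_pos: [0.494, 0.2644, 0.2356]
tcp_rot: [[0.203, 0.979, 0.006], [0.979, -0.203, 0.003], [0.004, 0.005, -1.0]]
contact_force: [-0.7, -0.0, -0.2]
finger_gap: 0.0851
```

>>> step_arm([
  [[0, 0, 0], [0, 0, 0]],
])

```text
time_s: 3.42
tool_pos: [0.4941, 0.2644, 0.2358]
tcp_rot: [[0.203, 0.979, 0.006], [0.979, -0.203, 0.003], [0.004, 0.005, -1.0]]
contact_force: [0.7, 0.3, 0.3]
finger_gap: 0.0852
```

```bash
python3 - <<'E'
from h import *
for i in range(3):
    plan([.495,.2586,.142],np.arctan2(.978,.209)); get_image("top")
E
```

```text
t 3.42 p [0.4941 0.2644 0.2358] gap 0.0852 F [0.7 0.3 0.3]
turn [ 0.005 -0.004  0.006] shift now [-0.0059  0.0016  0.0938] shift after turn [-0.0054  0.0021  0.0938] len 0.094
t 3.48 p [0.494  0.2644 0.2358] gap 0.0852 F [0.1 0.  0.5]
turn [ 0.005 -0.004  0.006] shift now [-0.0058  0.0016  0.0938] shift after turn [-0.0054  0.0021  0.0938] len 0.094
t 3.52 p [0.494  0.2643 0.2357] gap 0.0853 F [ 0.2 -0.2  0.4]
turn [ 0.005 -0.004  0.006] shift now [-0.0058  0.0017  0.0937] shift after turn [-0.0054  0.0022  0.0937] len 0.094
```

>>> step_arm([
  [[-0.0055, 0.002, 0.02], [0.005, -0.004, 0.006]],
  [[0, 0, 0.025], [0, 0, 0]],
  [[0, 0, 0.02], [0, 0, 0]],
  [[0, 0, 0], [0, 0, 0]],
  [[0, 0, 0], [0, 0, 0]],
])

```text
time_s: 4.2
tool_pos: [0.496, 0.2591, 0.1702]
tcp_rot: [[0.209, 0.978, 0.002], [0.978, -0.209, 0.001], [0.002, 0.002, -1.0]]
contact_force: [0.2, -0.1, 0.8]
finger_gap: 0.0853
```

```bash
python3 - <<'E'
from h import *
plan([.495,.2586,.142],np.arctan2(.978,.209))
a=get_image("scene")
f=lambda im,x0,y0:cv2.resize(im[y0:y0+100,x0:x0+120],None,fx=5,fy=5,interpolation=cv2.INTER_CUBIC)[:,:,::-1]
cv2.imwrite("pics/mid.png",f(a,400,120))
E
```

```text
t 4.2 p [0.496  0.2591 0.1702] gap 0.0853 F [ 0.2 -0.1  0.8]
turn [ 0.002 -0.002  0.   ] shift now [-0.0008 -0.0009  0.0282] shift after turn [-0.0007 -0.0009  0.0282] len 0.028
```

View pics/mid.png

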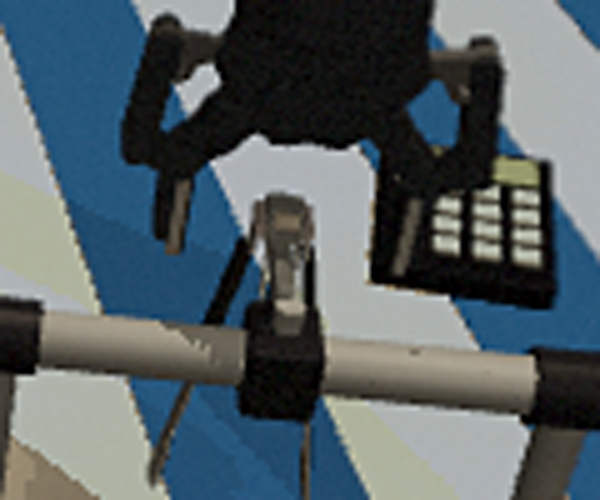

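The open fingers are centred on the head to within about 2 mm, and the gripper body is well above it. Next I go down and close partway.

>>> step_arm([
  [[-0.0007, 0, 0.018], [0, 0, 0]],
  [[0, 0, 0.009], [0, 0, 0]],
  [[0, 0, 0], [0, 0, 0]],
  [[0, 0, 0], [0, 0, 0]],
])

```text
time_s: 4.75
tool_pos: [0.4981, 0.2598, 0.1462]
tcp_rot: [[0.209, 0.978, 0.009], [0.978, -0.209, 0.005], [0.007, 0.008, -1.0]]
contact_force: [-0.1, 0.1, 0.4]
finger_gap: 0.0855
```

>>> step_arm([
  [[0, 0, 0], [0, 0, 0]],
  [[0, 0, 0], [0, 0, 0]],
  [[0, 0, 0], [0, 0, 0]],
  [[0, 0, 0], [0, 0, 0]],
], gripper=-0.28)

```text
time_s: 5.25
tool_pos: [0.4988, 0.2596, 0.1478]
tcp_rot: [[0.209, 0.978, 0.011], [0.978, -0.209, 0.006], [0.008, 0.009, -1.0]]
contact_force: [-0.7, -1.2, 1.8]
finger_gap: 0.0308
```

```bash
python3 - <<'E'
from h import *
plan([.495,.2586,.142],np.arctan2(.978,.209))
a=get_image("scene")
f=lambda im,x0,y0:cv2.resize(im[y0:y0+100,x0:x0+120],None,fx=5,fy=5,interpolation=cv2.INTER_CUBIC)[:,:,::-1]
cv2.imwrite("pics/grip.png",f(a,400,120))
E
```

```text
t 5.25 p [0.4988 0.2596 0.1478] gap 0.0308 F [-0.7 -1.2  1.8]
turn [ 0.009 -0.008 -0.   ] shift now [-0.0018 -0.0035  0.0057] shift after turn [-0.0018 -0.0035  0.0058] len 0.007
```

View pics/grip.png

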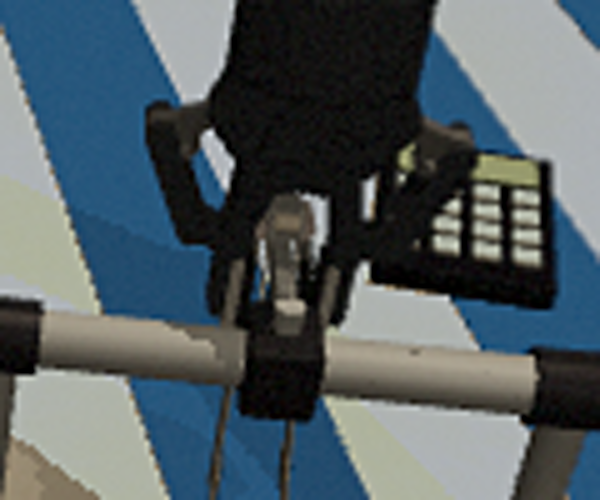

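The sleeves are held at 31 mm. I squeeze slightly more and lift straight up.

>>> step_arm([
  [[0, 0, 0], [0, 0, 0]],
  [[0, 0, 0], [0, 0, 0]],
  [[0, 0, -0.006], [0, 0, 0]],
  [[0, 0, -0.008], [0, 0, 0]],
  [[0, 0, -0.008], [0, 0, 0]],
], gripper=-0.34)

```text
time_s: 5.92
tool_pos: [0.4971, 0.26, 0.1694]
tcp_rot: [[0.208, 0.978, 0.007], [0.978, -0.208, 0.005], [0.007, 0.006, -1.0]]
contact_force: [0.6, -0.1, -1.0]
finger_gap: 0.0285
```

>>> step_arm([
  [[0, 0, -0.008], [0, 0, 0]],
  [[0, 0, -0.008], [0, 0, 0]],
  [[0, 0, -0.01], [0, 0, 0]],
  [[0, 0, 0], [0, 0, 0]],
])

```text
time_s: 6.42
tool_pos: [0.4982, 0.2604, 0.1991]
tcp_rot: [[0.208, 0.978, 0.011], [0.978, -0.208, 0.007], [0.01, 0.01, -1.0]]
contact_force: [0.2, -0.2, -0.8]
finger_gap: 0.0284
```

```bash
python3 - <<'E'
from h import *
plan([.495,.2586,.25],np.arctan2(.978,.209))
a=get_image("scene")
f=lambda im,x0,y0:cv2.resize(im[y0:y0+110,x0:x0+120],None,fx=5,fy=5,interpolation=cv2.INTER_CUBIC)[:,:,::-1]
cv2.imwrite("pics/lift.png",f(a,400,110))
E
```

```text
t 6.42 p [0.4982 0.2604 0.1991] gap 0.0284 F [ 0.2 -0.2 -0.8]
turn [ 0.01  -0.01   0.001] shift now [-0.002  -0.0022 -0.0509] shift after turn [-0.0025 -0.0027 -0.0509] len 0.051
```

View pics/lift.png

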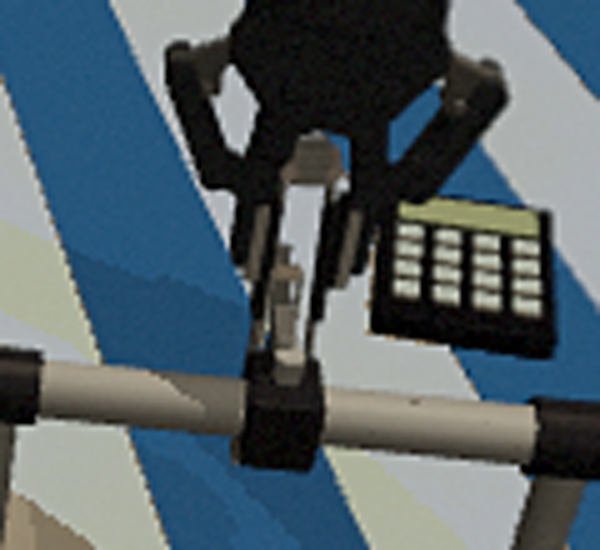

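The tongs are clear of the catch and about 51 mm up, with the head at crop (318,150) and the hook between the arms. I go higher, then back towards the robot.

>>> step_arm([
  [[0, 0, -0.012], [0.005, -0.005, 0]],
  [[0, 0, -0.012], [0.005, -0.005, 0]],
  [[0, 0, 0], [0, 0, 0]],
  [[0, -0.012, 0], [0, 0, 0]],
  [[0, -0.015, 0], [0, 0, 0]],
])

```text
time_s: 7.1
tool_pos: [0.4686, 0.2645, 0.2202]
tcp_rot: [[0.21, 0.978, -0.007], [0.978, -0.21, -0.004], [-0.006, -0.006, -1.0]]
contact_force: [-0.7, 0.3, -2.5]
finger_gap: 0.0283
```

>>> step_arm([
  [[0, -0.018, 0], [0, 0, 0]],
  [[0, -0.018, 0], [0, 0, 0]],
  [[0, 0, -0.01], [0, 0, 0]],
  [[0, 0, 0], [0, 0, 0]],
])

```text
time_s: 7.6
tool_pos: [0.4278, 0.2734, 0.2305]
tcp_rot: [[0.206, 0.979, -0.01], [0.979, -0.206, -0.005], [-0.007, -0.009, -1.0]]
contact_force: [-0.2, -0.9, -1.5]
finger_gap: 0.0282
```

```bash
python3 - <<'E'
from h import *
plan([.504,-.096,.22],np.arctan2(.978,.209))
print(observe()["joints"],observe()["tcp_rot"])
a=get_image("scene");b=get_image("top")
for s in silhouettes("tongs","top")[:2]: print(s["confidence"],s["bbox"])
f=lambda im,x0,y0:cv2.resize(im[y0:y0+110,x0:x0+120],None,fx=5,fy=5,interpolation=cv2.INTER_CUBIC)[:,:,::-1]
cv2.imwrite("pics/free.png",f(a,400,100))
E
```

```text
t 7.6 p [0.4278 0.2734 0.2305] gap 0.0282 F [-0.2 -0.9 -1.5]
turn [-0.009  0.007  0.003] shift now [-0.3457  0.1506  0.0116] shift after turn [-0.3453  0.1517  0.0105] len 0.377
[-0.61937527  0.40082318  0.01235579  1.82178745 -0.00801936  0.93009329
  0.76045829] [[ 0.20568123  0.97856792 -0.01000326]
 [ 0.97859434 -0.20573792 -0.00500218]
 [-0.00695303 -0.00876027 -0.99993745]]
0.74 [260.0, 231.8, 276.6, 244.5]
0.39 [191.2, 245.9, 200.0, 253.0]
```

View pics/free.png

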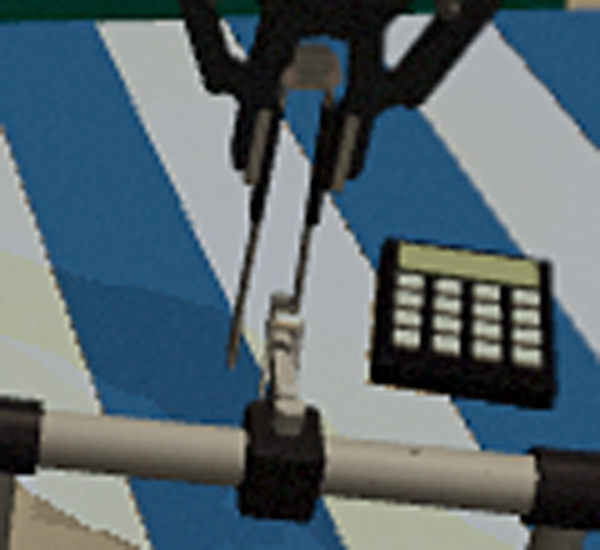

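The tongs hang freely in the gripper: head at crop (315,65), left tip at (233,362), nothing touching. Next I travel over to the block.

>>> step_arm([
  [[-0.045, 0.0, 0], [-0.009, 0.007, 0]],
  [[-0.045, 0.012, 0], [0, 0, 0]],
  [[-0.045, 0.025, 0], [0, 0, 0]],
  [[-0.045, 0.025, 0], [0, 0, 0]],
  [[-0.045, 0.025, 0], [0, 0, 0]],
])

```text
time_s: 8.38
tool_pos: [0.4695, 0.0321, 0.2291]
tcp_rot: [[0.199, 0.98, 0.001], [0.98, -0.199, 0.001], [0.001, 0.001, -1.0]]
contact_force: [1.6, 0.1, -0.2]
finger_gap: 0.0285
```

>>> step_arm([
  [[-0.04, 0.025, 0], [0, 0, 0]],
  [[-0.03, 0.01, 0], [0, 0, 0]],
  [[0, 0, 0], [0, 0, 0]],
  [[0, 0, 0], [0, 0, 0]],
])

```text
time_s: 8.88
tool_pos: [0.4919, -0.0529, 0.2284]
tcp_rot: [[0.212, 0.977, 0.002], [0.977, -0.212, -0.002], [-0.001, 0.002, -1.0]]
contact_force: [-0.1, 0.9, -0.9]
finger_gap: 0.0283
```

```bash
python3 - <<'E'
from h import *
plan([.504,-.096,.19],np.arctan2(.978,.2))
E
```

```text
t 8.88 p [ 0.4919 -0.0529  0.2284] gap 0.0283 F [-0.1  0.9 -0.9]
turn [ 0.002  0.001 -0.012] shift now [-0.0395  0.0209  0.0385] shift after turn [-0.0398  0.0205  0.0384] len 0.059
```

Go there and open the tongs to about 35 mm over the sleeves.

>>> step_arm([
  [[-0.02, 0.01, 0], [0.002, 0.001, -0.012]],
  [[-0.018, 0.0095, 0.015], [0, 0, 0]],
  [[0, 0, 0.02], [0, 0, 0]],
  [[0, 0, 0], [0, 0, 0]],
  [[0, 0, 0], [0, 0, 0]],
], gripper=-0.22)

```text
time_s: 9.5
tool_pos: [0.5049, -0.0875, 0.1934]
tcp_rot: [[0.187, 0.982, 0.002], [0.982, -0.187, 0.003], [0.003, 0.001, -1.0]]
contact_force: [-0.5, 0.6, -1.2]
finger_gap: 0.0328
```

```bash
python3 - <<'E'
from h import *
plan([.504,-.096,.19],np.arctan2(.978,.2))
s=observe();p=np.array(s["tool_pos"])
a=get_image("scene")
h=p+[0,0,.052]
print("head pred",proj("scene",h),"red cap top c",proj("scene",[.5045,-.0957,.045]),"tip mid pred",proj("scene",p+[0,0,-.098]))
f=lambda im,x0,y0:cv2.resize(im[y0:y0+110,x0:x0+110],None,fx=5,fy=5,interpolation=cv2.INTER_CUBIC)[:,:,::-1]
cv2.imwrite("pics/blk.png",f(a,240,140))
E
```

```text
t 9.5 p [ 0.5049 -0.0875  0.1934] gap 0.0328 F [-0.5  0.6 -1.2]
turn [ 0.001 -0.003  0.013] shift now [-0.0085  0.0007  0.0033] shift after turn [-0.0085  0.0008  0.0034] len 0.009
head pred [[293.82858177 151.44661199]] red cap top c [[295.44914561 225.12403065]] tip mid pred [[297.7581244  208.40673868]]
```

View pics/blk.png

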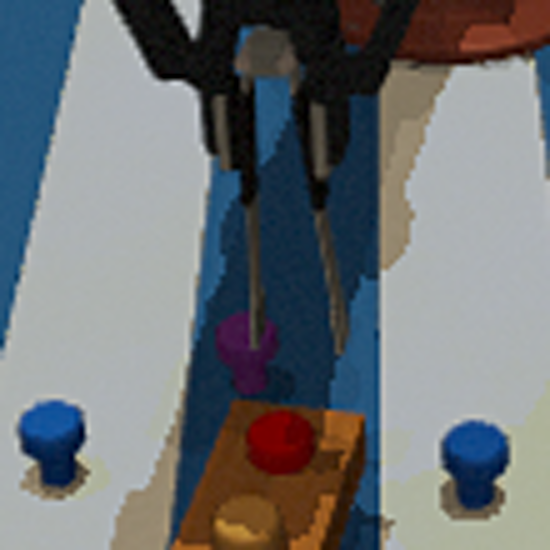

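The tongs stand over the red cap (crop (281,440)) with tips at crop (258,343) and (341,352). That is about 38 mm apart, and their middle is about 5 mm to +y of the TCP. I open a bit more, shift 13 mm in -y and lower 30 mm.

>>> step_arm([
  [[-0.0128, 0.0024, 0], [0.0, 0, 0.01]],
  [[0, 0, 0], [0, 0, 0]],
  [[0, 0, 0.02], [0, 0, 0]],
  [[0, 0, 0], [0, 0, 0]],
  [[0, 0, 0], [0, 0, 0]],
], gripper=-0.135)

```text
time_s: 10.18
tool_pos: [0.5066, -0.1016, 0.1759]
tcp_rot: [[0.198, 0.98, 0.007], [0.98, -0.198, 0.003], [0.004, 0.007, -1.0]]
contact_force: [0.4, 0.0, -1.2]
finger_gap: 0.0372
```

```bash
python3 - <<'E'
from h import *
plan([.5045,-.1005,.133],np.arctan2(.978,.2))
s=observe();p=np.array(s["tool_pos"])
a=get_image("scene")
print("head pred",proj("scene",p+[0,0,.052]),"tip mid pred",proj("scene",p+[0,0,-.098]),"tips at stopper height",proj("scene",[.5045,-.0957,p[2]-.098]))
f=lambda im,x0,y0:cv2.resize(im[y0:y0+110,x0:x0+110],None,fx=5,fy=5,interpolation=cv2.INTER_CUBIC)[:,:,::-1]
cv2.imwrite("pics/blk2.png",f(a,240,140))
E
```

```text
t 10.18 p [ 0.5066 -0.1016  0.1759] gap 0.0372 F [ 0.4  0.  -1.2]
turn [ 0.007 -0.004  0.003] shift now [ 0.0005 -0.0025  0.0429] shift after turn [ 0.0007 -0.0022  0.0429] len 0.043
head pred [[287.53751059 159.27807346]] tip mid pred [[292.02995007 214.93585857]] tips at stopper height [[294.62970193 214.30867238]]
```

View pics/blk2.png

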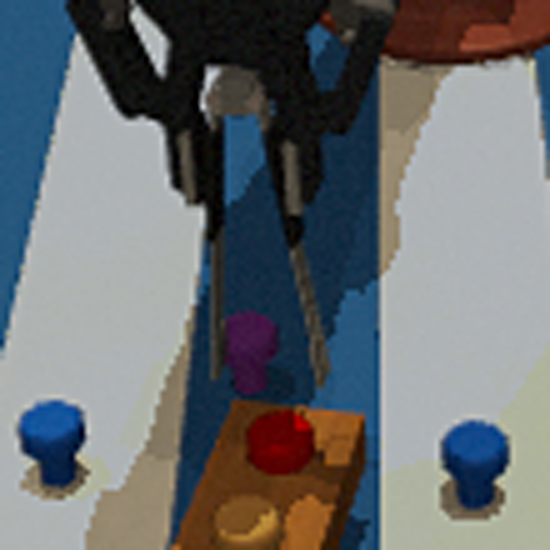

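The tips are at crop (216,376) and (321,383), about 48 mm apart and centred to within 2 mm. I lower them around the cap.

>>> step_arm([
  [[0.002, -0.002, 0.012], [0.004, -0.003, 0.003]],
  [[0, 0, 0.012], [0, 0, 0]],
  [[0, 0, 0.01], [0, 0, 0]],
  [[0, 0, 0], [0, 0, 0]],
  [[0, 0, 0], [0, 0, 0]],
])

```text
time_s: 10.85
tool_pos: [0.5051, -0.0987, 0.1397]
tcp_rot: [[0.2, 0.98, 0.002], [0.98, -0.2, 0.0], [0.001, 0.002, -1.0]]
contact_force: [0.0, -0.3, -0.5]
finger_gap: 0.0372
```

```bash
python3 - <<'E'
from h import *
plan([.5045,-.0985,.133],np.arctan2(.978,.2))
E
```

```text
t 10.85 p [ 0.5051 -0.0987  0.1397] gap 0.0372 F [ 0.  -0.3 -0.5]
turn [ 0.002 -0.001 -0.   ] shift now [ 0.0001 -0.0006  0.0067] shift after turn [ 0.0001 -0.0006  0.0067] len 0.007
```

>>> step_arm([
  [[0, 0, 0.006], [0, 0, 0]],
  [[0, 0, 0], [0, 0, 0]],
  [[0, 0, 0], [0, 0, 0]],
])

```text
time_s: 11.22
tool_pos: [0.5055, -0.0989, 0.1338]
tcp_rot: [[0.201, 0.98, 0.004], [0.98, -0.201, 0.0], [0.001, 0.004, -1.0]]
contact_force: [-0.6, 0.5, -1.5]
finger_gap: 0.0373
```

```bash
python3 - <<'E'
from h import *
plan([.5045,-.0985,.133],np.arctan2(.978,.2))
a=get_image("scene")
f=lambda im,x0,y0:cv2.resize(im[y0:y0+110,x0:x0+110],None,fx=5,fy=5,interpolation=cv2.INTER_CUBIC)[:,:,::-1]
cv2.imwrite("pics/blk3.png",f(a,240,140))
E
```

```text
t 11.22 p [ 0.5055 -0.0989  0.1338] gap 0.0373 F [-0.6  0.5 -1.5]
turn [ 0.004 -0.001 -0.   ] shift now [ 0.0002 -0.0011  0.0008] shift after turn [ 0.0002 -0.0011  0.0008] len 0.001
```

View pics/blk3.png

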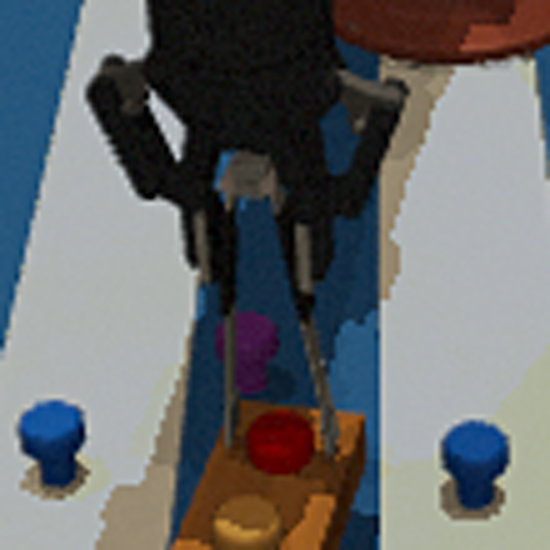

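The paddles at crop (233,445) and (332,453) straddle the cap (246–315) symmetrically. Closing now.

>>> step_arm([
  [[0, 0, 0], [0, 0, 0]],
  [[0, 0, 0], [0, 0, 0]],
  [[0, 0, 0], [0, 0, 0]],
  [[0, 0, 0], [0, 0, 0]],
  [[0, 0, 0], [0, 0, 0]],
], gripper=-1)

```text
time_s: 11.9
tool_pos: [0.5057, -0.0989, 0.1342]
tcp_rot: [[0.2, 0.98, 0.004], [0.98, -0.2, 0.0], [0.001, 0.004, -1.0]]
contact_force: [-0.9, -0.0, -1.7]
finger_gap: 0.0292
```

>>> step_arm([
  [[0, 0, 0], [0, 0, 0]],
  [[0, 0, 0], [0, 0, 0]],
  [[0, 0, 0], [0, 0, 0]],
])

```text
time_s: 12.28
tool_pos: [0.5058, -0.0989, 0.1342]
tcp_rot: [[0.201, 0.98, 0.005], [0.98, -0.201, 0.0], [0.001, 0.004, -1.0]]
contact_force: [-1.0, 0.1, -1.0]
finger_gap: 0.0294
```

```bash
python3 - <<'E'
from h import *
plan([.5045,-.0985,.23],np.arctan2(.978,.2))
a=get_image("scene")
f=lambda im,x0,y0:cv2.resize(im[y0:y0+110,x0:x0+110],None,fx=5,fy=5,interpolation=cv2.INTER_CUBIC)[:,:,::-1]
cv2.imwrite("pics/blk4.png",f(a,240,140))
E
```

```text
t 12.28 p [ 0.5058 -0.0989  0.1342] gap 0.0294 F [-1.   0.1 -1. ]
turn [ 0.004 -0.001 -0.   ] shift now [ 0.0003 -0.0009 -0.0958] shift after turn [ 0.0002 -0.0013 -0.0958] len 0.096
```

View pics/blk4.png

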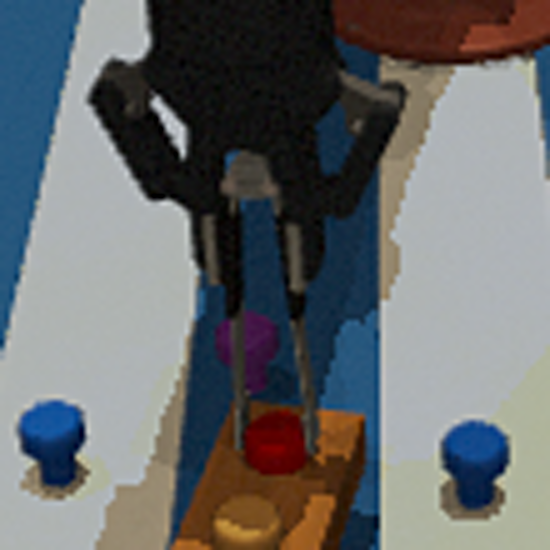

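The tips are closed on the cap, at crop (240,447) and (312,450), and the gap stalled at 29 mm. Lifting slowly by about 100 mm, straight up.

>>> step_arm([
  [[0, 0, -0.006], [0, 0, 0]],
  [[0, 0, -0.008], [0, 0, 0]],
  [[0, 0, -0.01], [0, 0, 0]],
  [[0, 0, -0.012], [0, 0, 0]],
  [[0, 0, -0.012], [0, 0, 0]],
])

```text
time_s: 12.95
tool_pos: [0.5052, -0.0989, 0.1852]
tcp_rot: [[0.201, 0.98, 0.004], [0.98, -0.201, 0.0], [0.001, 0.004, -1.0]]
contact_force: [0.8, -0.3, -1.8]
finger_gap: 0.0294
```

>>> step_arm([
  [[0, 0, -0.012], [0, 0, 0]],
  [[0, 0, -0.012], [0, 0, 0]],
  [[0, 0, -0.01], [0, 0, 0]],
  [[0, 0, -0.006], [0, 0, 0]],
  [[0, 0, 0], [0, 0, 0]],
])

```text
time_s: 13.58
tool_pos: [0.5055, -0.099, 0.2296]
tcp_rot: [[0.201, 0.98, 0.007], [0.98, -0.201, -0.0], [0.001, 0.007, -1.0]]
contact_force: [-0.5, 0.7, -1.4]
finger_gap: 0.0293
```

>>> step_arm([
  [[0, 0, 0], [0, 0, 0]],
  [[0, 0, 0], [0, 0, 0]],
  [[0, 0, 0], [0, 0, 0]],
  [[0, 0, 0], [0, 0, 0]],
])

```text
time_s: 14.08
tool_pos: [0.5047, -0.0989, 0.2282]
tcp_rot: [[0.201, 0.98, 0.004], [0.98, -0.201, 0.0], [0.001, 0.003, -1.0]]
contact_force: [0.3, 0.1, -2.0]
finger_gap: 0.0294
```

```bash
python3 - <<'E'
from h import *
plan([.5045,-.0985,.23],np.arctan2(.978,.2))
a=get_image("scene")
p=np.array(observe()["tool_pos"])
print("cap pred px",proj("scene",[.5055,-.097,.0375+p[2]-.1342]))
f=lambda im,x0,y0:cv2.resize(im[y0:y0+150,x0:x0+130],None,fx=4,fy=4,interpolation=cv2.INTER_CUBIC)[:,:,::-1]
cv2.imwrite("pics/up.png",f(a,230,120))
E
```

```text
t 14.07 p [ 0.5047 -0.0989  0.2282] gap 0.0294 F [ 0.3  0.1 -2. ]
turn [ 0.003 -0.001 -0.   ] shift now [ 0.0003 -0.0002 -0.0018] shift after turn [ 0.0003 -0.0002 -0.0018] len 0.002
cap pred px [[292.61780185 195.9943661 ]]
```

```bash
python3 - <<'E'
from h import *
a=get_image("scene").astype(int);t=get_image("top").astype(int)
def red(im,x0,y0,x1,y1):
    s=im[y0:y1,x0:x1];m=(s[...,0]>90)&(s[...,1]<60)&(s[...,2]<60)
    ys,xs=np.nonzero(m);return len(xs),(xs.mean()+x0,ys.mean()+y0,xs.min()+x0,xs.max()+x0,ys.min()+y0,ys.max()+y0) if len(xs) else None
print("at lifted",red(a,275,180,312,214),"at hole",red(a,280,218,312,240))
print("below cap col",a[196:216:2,293].tolist())
for l in ("stopper_plain","stopper_black","bottle_open","glass"):
    for s in silhouettes(l,"scene")[:2]: print(l,round(s["confidence"],2),np.round(s["bbox"]))
E
```

```text
at lifted (63, (np.float64(292.1111111111111), np.float64(196.25396825396825), np.int64(286), np.int64(297), np.int64(190), np.int64(207))) at hole (159, (np.float64(291.30817610062894), np.float64(234.8176100628931), np.int64(280), np.int64(307), np.int64(226), np.int64(239)))
below cap col [[91, 0, 0], [102, 0, 0], [90, 9, 2], [81, 0, 0], [82, 55, 26], [93, 60, 26], [86, 54, 35], [46, 14, 52], [34, 28, 55], [23, 28, 46]]
stopper_plain 0.49 [283. 240. 297. 251.]
stopper_black 0.58 [261. 221. 315. 290.]
stopper_black 0.47 [273. 259. 290. 274.]
bottle_open 0.66 [153. 203. 183. 260.]
bottle_open 0.56 [293. 141. 301. 197.]
glass 0.86 [366. 203. 382. 224.]
glass 0.41 [453. 162. 463. 166.]
```

The cap is at (292,196), where I predicted (292.6,196), with cork visible right below it. The other objects have not moved. Handing in.

```bash
python3 -c "
from rig import *
print(close_job()); s=observe(); print(s['time_s'],s['tool_pos'],s['finger_gap'])"
```

```text
the job is handed in; nothing more can be done
None
the job is handed in; nothing more can be done
```

I lifted the tongs straight up off the hook past the catch, closed their tips on the red cap, and raised the stopper about 94 mm. I handed the job in while still holding it, at about 14.4 s; no verdict was reported.

**Last checks:**
- **Red cap:** it appeared at pixel (292.1, 196.3), where (292.6, 196.0) was predicted. That puts its underside at about 0.124 m, with the cork straight below it.
- **Grip and tongs:** the grip held steady at 29.4 mm. The tongs' origin works out at about 0.28 m.
- **Other objects:** the plain and black stoppers, the bottle and the glass showed at their original pixels to within 1–3 px.

**Not confirmed or unclear:**
- The 12-picture limit was reached, so I checked the final pose only by pixel numbers, not by eye.
- My colour test also found red-brown pixels around the block hole. I took these to be wood in shadow and did not check further.
- The bottle, black-stopper and glass searches each also returned a second outline that did not fit. I ignored these as false detections.

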